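# Lid for the bottle caddy

## Robot

A 6-joint arm with a two-finger parallel gripper is mounted at the origin on the work surface. World frame = base frame: x ahead of the robot, y to its left, z up, the work surface at z = 0. Lengths are in m, angles in rad, forces in N, time in s.
With the tool pointing down it reaches from about 0.225 to 0.725 m from the base axis. Payload 3.1 kg.
Tool frame: the origin (TCP) lies on the centre line of the jaws, within the pads' length; the fingertips stand 8 mm ahead of it and the grasp point (between the pads) lies 11 mm behind it (tcp_to_tips is the distance from the TCP to the fingertips, in m); z points along the fingers, y is the direction in which the jaws open and shut (so a half turn about z gives the same grasp; the last joint's range is limited). The gripper opens to 85 mm and grips with 20 to 120 N. Pads are 22 mm wide; open, the fingers measure 114 mm over their backs; the gripper's body (76 mm by 85 mm) begins 54 mm behind the grasp point. The pads swing forward as they close: fully open they stand 13 mm farther back than shut.
Start: joints at [-1.261, 0.048, 0.099, 1.622, 0, 1.443], TCP at [0.223, -0.475, 0.239] pointing down, gripper open.
Joint ranges: [-2.91, 2.91], [-0.99, 1.94], [-1.21, 1.42], [-2.12, 2.29], [-1.49, 1.47], [-3.14, 3.14]. Speed limits (rad/s): [2.79, 2.79, 3.14, 3.14, 3.14, 3.14].

## Interface

Orientations are given as a 3x3 rotation matrix whose columns are the frame's x, y, z axes.
In Python, from station import state, get_image, sign_off, tcp_to_tips gives the robot as it stands.
- The arm moves only by the tool carry_out, never from a script. Its arguments are lists of equal length, an entry for each row: "travel": the shift along the tool's x, y, z in units of 25 mm (1.0 is 25 mm), a list of three; "delta_rot": the turn, a rotation vector about the tool's x, y, z in units of 6 degrees (1.0 is 6 degrees), a list of three; "hand": the opening, from -1 (shut) to 1 (fully open), so that 0 is half open. A call has 1 to 5 rows; each row is the pose to reach, as a shift and turn from the pose commanded when the call began, along the tool's axes at that moment; what a row does not reach only later rows make up. A row lasts 1/12 s, in which the tool goes at most 41.7 mm and 7.16 degrees, less where a joint would pass 70% of its speed; a pose out of reach is approached as far as the arm can. A call with a gripper value outside its range is refused whole. The fingers move at their own pace and stop on an object; "force" is the grip in N (left out, the last holds). Time passes only in rows, so rows that repeat a pose let the fingers close. It gives the time, the measured TCP pose, the force and the opening at its end, in the units of the state.
- state(): the state, without advancing time (a new reading comes with each control period).
- get_image(name): name is "scene" or "top" or "wrist"; returns a dict with "img" (400x640x3 uint8, blue, green, red), "fx", "fy", "cx", "cy" (pixels), "dist_coeffs" ([k1, k2, p1, p2, k3] as OpenCV has them; the pictures are not rectified), "R" (3x3) and "t" (3): a world point X has camera coordinates R X + t; the wrist camera has in their place "mount" (4x4, takes a point from camera to tool coordinates, whose origin is the TCP and whose axes are the flange's). Camera axes: x right, y down, z forward; pixel columns grow to the right and rows downward; lengths in m; the calibration is good to about 2 mm. A picture is of the moment at which its call begins: read the wrist's pose just before it. There is no depth.
- sign_off(): hands the job in, once; it reports no verdict.
The state is a dict: "clock": time; "q": joint angles; "joint_vel": joint speeds; "joint_efforts": joint torques, N m; "ee_pos": TCP position; "tcp_rot": TCP orientation; "contact_force": force on the tool from outside, world axes, zero at the start; "moment": the same for the moment, N m; "finger_gap": opening from 0.0 (shut) to 1.0 (fully open).
Only numpy, scipy, OpenCV 4.12 (cv2) and the standard library are available. Lean on these libraries where they do the work, as an engineer would, in place of code of your own. Each camera call takes 0.05 s, during which the arm holds its last target. There are 200 camera calls.

## Task

The narrow caddy with a single row of oil bottles needs its lid: the longer of the two thin wooden plates in the grooves of the riser. It lies too low in its groove to be gripped there, so slide it towards you along the groove until its end sticks out well past the riser's front edge (three centimetres or more) but it still lies flat, then take it by that end and set it down (do not drop it) centred and straight on top of the caddy, closing it. Leave the short plate where it is.

Things in the scene. Friction and masses are not known exactly. Their poses are not given: they have to be found in the camera images.
- lid_mid (a point): The lid: thin flat dark-wood plate, 150 long (x) by 58 wide (y) by 5 thick, about 60 g; the point is its centre, half-way up. Lies loose in either groove of the riser, lengthwise, at first wholly on the riser. Pressed from above (5 to 15 N) with shut fingers it can be dragged along the groove. It tips off if its centre passes the riser's edge.
- riser_edge (a point): Fixed light-wood riser, 200 deep (x) by 170 wide (y). Point: middle of its front edge (towards the robot) at groove-floor height, 60 above the table; x runs along the grooves away from the robot, so the riser spans x 0 to 200. Two grooves at y +45 and -45, open at both ends, 64 wide, 5 deep: a plate's top is flush with the ribs beside it. Clear space before the edge.
- caddy_top (a point): Narrow caddy: fixed open-topped dark-wood box, 128 long (x) by 44 wide (y) by 60 high, walls 6, with four small bottles in one row below the rim. The point is the centre of the opening at rim height; the seated lid's centre is 2.5 above it, the lid jutting out 7 at each side and 11 at each end. Either end of the lid may go either way.
- slip_mid (a point): The short plate, a bystander to be left alone: same wood, 90 long (its x) by 58 wide by 5 thick, flat in the riser's other groove. The point is its centre.
Not all that is in view belongs to the job. Leave any green or turquoise look-alike of the part that bears caddy_top alone.

How it is judged:
By the outcome, as a careful person would: the job done as asked, in the order asked, and still so for the second after the job is handed in, with the robot touching nothing.
It also fails if it takes over 58 s, if anything falls off the work surface, if the arm or the gripper's body presses on something with over 40 N, if the wrist force passes 120 N, or if a joint passes its speed limit or range.

## Working session

There is one attempt and no reset: what is moved stays moved. The work goes in short steps, Python scripts to look and compute and a tool call to move; the robot and the scene stay as the last step left them, time stands still between calls to the robot, and variables do not carry over. Pictures are saved under pics/ and viewed, about 8 in all and at most 12, crops included, and the job is handed in when it is done.

Besides the shell and the picture viewer there is one more tool, called after ">>>" in YAML: its name, and indented under it one key for each argument. carry_out: Moves the arm, as the interface text tells. Its arguments: {"type":"object","properties":{"travel":{"type":"array"},"delta_rot":{"type":"array"},"hand":{"type":"array"},"force":{"type":"number"}},"required":["travel","delta_rot","hand"]}

```bash
mkdir -p pics; python3 - <<'E'
from station import *
import cv2,numpy as np
s=state();print(s['clock'],s['ee_pos'],s['tcp_rot'],s['finger_gap'],tcp_to_tips)
for n in("scene","top"):
    d=get_image(n);cv2.imwrite(f"pics/{n}0.png",d["img"])
    np.savez(f"{n}0.npz",**d)
    print(n,d["fx"],d["dist_coeffs"],np.array(d["R"]).round(3).tolist(),np.array(d["t"]).round(3))
d=get_image("wrist");print(d["mount"])
E
```

```text
0.0 [ 0.22239427 -0.47490514  0.23810182] [[ 9.05688726e-01  4.23942729e-01 -7.03440845e-04]
 [ 4.23943178e-01 -9.05685870e-01  2.29939936e-03]
 [ 3.37717209e-04 -2.38075903e-03 -9.99997109e-01]] 1.0010712807843112 0.008
scene 436.4179821719649 [-0.06820036  0.          0.          0.          0.        ] [[0.696, 0.718, 0.002], [0.612, -0.591, -0.526], [-0.376, 0.367, -0.851]] [-0.189 -0.334  1.639]
top 366.7317649656055 [0.00720239 0.         0.         0.         0.        ] [[0.025, -0.999, 0.037], [-0.986, -0.03, -0.162], [0.163, -0.033, -0.986]] [-0.192  0.441  0.858]
[[ 6.24611251e-04 -9.52384359e-01 -3.04899397e-01  7.87995468e-02]
 [ 9.99999768e-01  6.77449741e-04 -6.75023685e-05  9.19631683e-04]
 [ 2.70842218e-04 -3.04899285e-01  9.52384561e-01 -1.34284774e-01]
 [ 0.00000000e+00  0.00000000e+00  0.00000000e+00  1.00000000e+00]]
```

View pics/scene0.png

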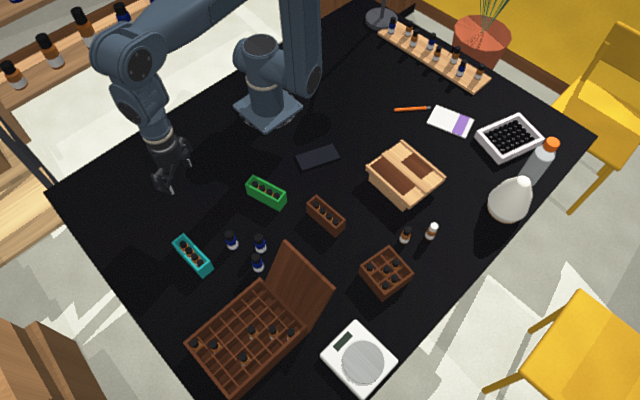

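View pics/top0.png

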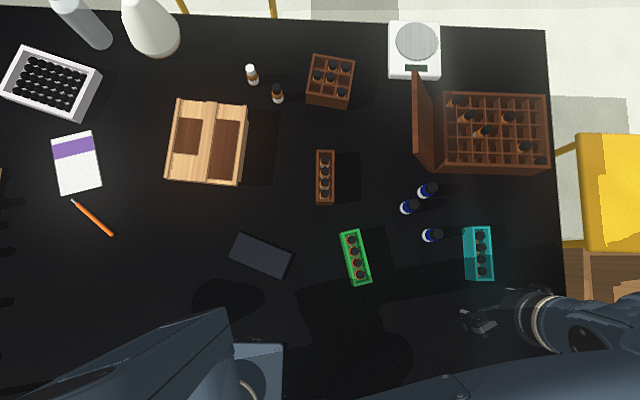

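The top view shows the riser at about (206,142), with the long plate in its right groove at (225,150) and the short plate in its left groove at (187,137). The brown single-row caddy is at (325,177). Green (355,257) and turquoise (478,253) are look-alikes. In the scene view the long plate is at (397,178) and the caddy at (325,214).

```bash
cat > h.py <<'E'
import cv2,numpy as np
def K(d): return np.array([[d["fx"],0,d["cx"]],[0,d["fy"],d["cy"]],[0,0,1]],float)
def ext(d,s=None):
    if "mount" in d:
        T=np.eye(4);T[:3,:3]=s["tcp_rot"];T[:3,3]=s["ee_pos"];C=np.linalg.inv(T@np.array(d["mount"]));return C[:3,:3],C[:3,3]
    return np.array(d["R"]),np.array(d["t"])
def rays(d,uv,E=None):
    R,t=E or ext(d);n=cv2.undistortPoints(np.array(uv,float).reshape(-1,1,2),K(d),np.array(d["dist_coeffs"],float))[:,0]
    return -R.T@t,np.c_[n,np.ones(len(n))]@R
def plane(d,uv,z,E=None):
    o,r=rays(d,uv,E);return o+r*((z-o[2])/r[:,2:])
def tri(a,b):
    (o1,r1),(o2,r2)=a,b;out=[]
    for p,q in zip(r1,r2):
        s=np.linalg.lstsq(np.c_[p,-q],o2-o1,rcond=None)[0];out.append(((o1+s[0]*p)+(o2+s[1]*q))/2)
    return np.array(out)
def proj(d,X,E=None):
    R,t=E or ext(d);return cv2.projectPoints(np.array(X,float).reshape(-1,1,3),cv2.Rodrigues(R)[0],t,K(d),np.array(d["dist_coeffs"],float))[0][:,0]
def blobs(img,box,lo,hi,amin=150):
    x0,y0,x1,y1=box;h=cv2.cvtColor(img,cv2.COLOR_BGR2HSV);m=cv2.inRange(h,np.array(lo),np.array(hi));k=np.zeros_like(m);k[y0:y1,x0:x1]=m[y0:y1,x0:x1]
    return [c for c in cv2.findContours(k,cv2.RETR_EXTERNAL,cv2.CHAIN_APPROX_NONE)[0] if cv2.contourArea(c)>amin]
E
python3 - <<'E'
from h import *
L={n:dict(np.load(f"{n}0.npz")) for n in("scene","top")}
h={n:cv2.cvtColor(L[n]["img"],cv2.COLOR_BGR2HSV) for n in L}
print("lid",h["top"][150,225],h["scene"][178,390],"wood",h["top"][110,225],h["top"][150,207],"caddy",h["top"][157,325],h["top"][180,318])
def c(n,box,lo,hi):
    r=[]
    for q in blobs(L[n]["img"],box,lo,hi,80):
        b=cv2.minAreaRect(q);print(n,np.round(b[0],1),np.round(b[1],1),round(b[2],1),cv2.contourArea(q));r.append((q,b))
    return r
for n,box in(("top",(160,95,250,190)),("scene",(360,135,450,215))):
    c(n,box,(0,60,30),(25,255,125))
for n,box in(("top",(305,140,345,215)),("scene",(300,185,350,240))):
    c(n,box,(0,60,30),(25,255,255))
a=np.hstack([cv2.resize(L["top"]["img"][90:210,160:345],None,fx=2.1,fy=2.1,interpolation=2),cv2.resize(L["scene"]["img"][130:250,300:450],None,fx=2.1,fy=2.1,interpolation=2)])
cv2.imwrite("pics/crop.png",a)
E
```

```text
lid [ 11 144 101] [ 11 151 101] wood [ 16 108 224] [ 16 109 208] caddy [98 24 42] [ 10 147  97]
top [222.9 149.5] [25.5 60.7] 8.1 1373.5
top [187.1 135.4] [25.3 36.2] 9.0 803.5
top [226.5 165.9] [ 57.3 111.5] 47.3 783.0
scene [392.3 175.3] [45.4 15.9] 41.6 640.0
scene [417.1 165.4] [28.5 15.2] 41.2 358.0
scene [403.3 173.8] [67.9 58.7] 45.0 249.5
top [324.5 177. ] [56. 19.] 90.0 1048.5
scene [325.2 215.3] [46.4 21.6] 40.6 899.0
```

View pics/crop.png

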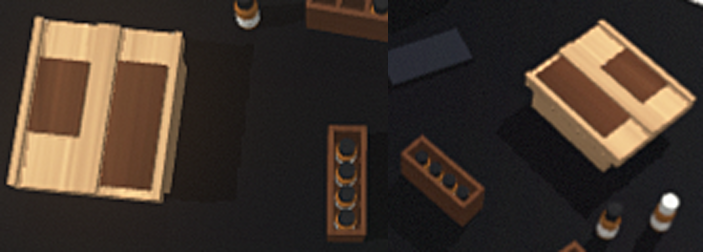

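```bash
python3 - <<'E'
from h import *
L={n:dict(np.load(f"{n}0.npz")) for n in("scene","top")};T,S=L["top"],L["scene"]
print("cam",rays(T,[[0,0]])[0],rays(S,[[0,0]])[0])
def quad(d,box,amin):
    q=max(blobs(d["img"],box,(0,60,30),(25,255,125)),key=cv2.contourArea) if amin==0 else sorted(blobs(d["img"],box,(0,60,30),(25,255,125),80),key=cv2.contourArea)[-amin-1]
    return q
def desc(nm,qt,qs):
    ct=[cv2.minAreaRect(qt)[0]];cs=[cv2.minAreaRect(qs)[0]]
    X=tri(rays(T,ct),rays(S,cs))[0];print(nm,"tri",X.round(4))
    for d,q in((T,qt),(S,qs)):
        P=plane(d,q[:,0,:],0.065)[:,:2].astype(np.float32);b=cv2.minAreaRect(P*1000);print("  plane.065",np.round(b,1) if 0 else b)
bt=(160,95,250,190);bs=(360,135,450,215)
desc("lid",quad(T,bt,0),quad(S,bs,0))
st=[q for q in blobs(T["img"],bt,(0,60,30),(25,255,125)) if abs(cv2.minAreaRect(q)[0][0]-187)<4][0]
ss=[q for q in blobs(S["img"],bs,(0,60,30),(25,255,125)) if abs(cv2.minAreaRect(q)[0][0]-417)<4][0]
desc("slip",st,ss)
q=max(blobs(T["img"],(305,140,345,215),(0,60,30),(25,255,255)),key=cv2.contourArea)
b=cv2.minAreaRect(plane(T,q[:,0,:],0.06)[:,:2].astype(np.float32)*1000);print("caddy top .06",b)
# caddy rim corners by hand from the crop
t=[[160+x/2.1,90+y/2.1] for x,y in((329,125),(366,125),(365,239),(328,239))]
s=[[300+(x-388)/2.1,130+y/2.1] for x,y in((469,206),(484,190),(421,136),(401,152))]
# order: far-left(+y),far-right,near-right,near-left in top; scene: far=down-right
s=[s[1],s[0],s[3],s[2]]
print(tri(rays(T,t),rays(S,s)).round(4))
# riser front edge: base wood mask
w=max(blobs(T["img"],bt,(10,60,130),(25,255,255)),key=cv2.contourArea)
print("riser",cv2.minAreaRect(plane(T,w[:,0,:],0.065)[:,:2].astype(np.float32)*1000))
for x in range(208,242,5):
    col=cv2.cvtColor(T["img"],cv2.COLOR_BGR2HSV)[174:190,x,2];print(x,col)
E
```

```text
cam [ 0.3001017  -0.15061367  0.92492969] [ 0.9529295  -0.66341344  1.21875622]
lid tri [0.549  0.0629 0.0614]
  plane.065 ((550.013671875, 62.06321716308594), (60.393924713134766, 149.47463989257812), 85.90763854980469)
  plane.065 ((549.6075439453125, 60.81427764892578), (58.53421401977539, 146.8704376220703), 85.73883056640625)
slip tri [0.5805 0.1504 0.0632]
  plane.065 ((580.3480834960938, 149.81561279296875), (60.157474517822266, 87.8608169555664), 85.9421615600586)
  plane.065 ((580.9129638671875, 148.95675659179688), (58.91939926147461, 88.27204132080078), 86.20256042480469)
caddy top .06 ((490.83367919921875, -183.1907958984375), (138.6557159423828, 46.36045837402344), 1.1187918186187744)
[[ 0.5584 -0.1628  0.0577]
 [ 0.561  -0.2023  0.0627]
 [ 0.4269 -0.206   0.056 ]
 [ 0.4261 -0.1639  0.0527]]
riser ((568.1832275390625, 105.55253601074219), (171.86660766601562, 203.88424682617188), 85.94181060791016)
208 [ 99 102 101  93 116 200 237 233 201 114  33  40  43  41  43  42]
213 [106 108 105 104 108 164 228 232 218 122  80  31  40  43  41  40]
218 [107 106 106 104  89 164 255 249 250 238 129  27  37  41  40  41]
223 [ 97  97  95  95  91 105 192 250 253 246 135  76  29  36  40  41]
228 [ 94  92  94  93  92  76 154 243 235 244 231 123  27  36  38  39]
233 [198 205 207 218 223 220 220 222 220 226 214 117  64  31  36  39]
238 [100 101 100 103 102 105 111  99  30  31  24  27  33  37  36  36]
```

```bash
cat > go.py <<'E'
import sys,numpy as np
from station import state
from scipy.spatial.transform import Rotation as Ro
x,y,z,yaw=map(float,sys.argv[1:]);s=state();R=np.array(s["tcp_rot"]);p=np.array(s["ee_pos"])
Rt=Ro.from_euler("z",yaw,degrees=True).as_matrix()@np.diag([1,-1,-1.])
print("t",round(s["clock"],2),"p",p.round(4),"f",np.round(s["contact_force"],1),"gap",round(s["finger_gap"],3))
print("travel",(R.T@(np.array([x,y,z])-p)/.025).round(3),"rot",(np.degrees(Ro.from_matrix(R.T@Rt).as_rotvec())/6).round(2))
E
python3 go.py 0.5595 0.061 0.15 175.9
```

```text
t 0.15 p [ 0.2224 -0.475   0.2383] f [-0.1  0.3  0.2] gap 0.999
travel [ 21.302 -13.697   3.565] rot [-0.000e+00 -2.000e-02 -2.514e+01]
```

>>> carry_out:
  travel:
    - [21.3, -13.7, 0.5]
    - [21.3, -13.7, 0.5]
    - [21.3, -13.7, 0.5]
    - [21.3, -13.7, 0.5]
    - [21.3, -13.7, 0.5]
  delta_rot:
    - [0, 0, -25.1]
    - [0, 0, -25.1]
    - [0, 0, -25.1]
    - [0, 0, -25.1]
    - [0, 0, -25.1]
  hand: [-1, -1, -1, -1, -1]
  force: 40

```text
clock: 0.57
ee_pos: [0.3339, -0.2974, 0.2348]
tcp_rot: [[0.482, 0.876, -0.0], [0.876, -0.482, 0.0], [0.0, -0.0, -1.0]]
contact_force: [0.8, -0.6, -0.1]
finger_gap: 0.294
```

```bash
python3 go.py 0.5595 0.061 0.15 175.9
```

```text
t 0.57 p [ 0.3339 -0.2974  0.2348] f [ 0.8 -0.6 -0.1] gap 0.294
travel [16.911  1.     3.396] rot [  0.    -0.   -19.12]
```

>>> carry_out:
  travel:
    - [16.9, 1.0, 1.5]
    - [16.9, 1.0, 1.5]
    - [16.9, 1.0, 1.5]
    - [16.9, 1.0, 1.5]
    - [16.9, 1.0, 1.5]
  delta_rot:
    - [0, 0, -19.1]
    - [0, 0, -19.1]
    - [0, 0, -19.1]
    - [0, 0, -19.1]
    - [0, 0, -19.1]
  hand: [-1, -1, -1, -1, -1]

```text
clock: 0.98
ee_pos: [0.4455, -0.1221, 0.2165]
tcp_rot: [[-0.123, 0.992, 0.0], [0.992, 0.123, -0.0], [-0.0, 0.0, -1.0]]
contact_force: [0.8, 0.0, 1.3]
finger_gap: 0.003
```

```bash
python3 go.py 0.5595 0.061 0.15 175.9
```

```text
t 0.98 p [ 0.4455 -0.1221  0.2165] f [0.8 0.  1.3] gap 0.003
travel [6.709 5.427 2.657] rot [ -0.     0.   -13.14]
```

>>> carry_out:
  travel:
    - [6.7, 5.4, 2.6]
    - [6.7, 5.4, 2.6]
    - [6.7, 5.4, 2.6]
    - [6.7, 5.4, 2.6]
    - [6.7, 5.4, 2.6]
  delta_rot:
    - [0, 0, -13.1]
    - [0, 0, -13.1]
    - [0, 0, -13.1]
    - [0, 0, -13.1]
    - [0, 0, -13.1]
  hand: [-1, -1, -1, -1, -1]

```text
clock: 1.4
ee_pos: [0.5515, 0.0467, 0.1556]
tcp_rot: [[-0.681, 0.733, -0.0], [0.733, 0.681, -0.0], [0.0, -0.0, -1.0]]
contact_force: [0.9, -1.2, -0.7]
finger_gap: 0.004
```

```bash
python3 go.py 0.5595 0.061 0.15 175.9
```

```text
t 1.4 p [0.5515 0.0467 0.1556] f [ 0.9 -1.2 -0.7] gap 0.004
travel [0.201 0.622 0.224] rot [-0.   -0.   -7.17]
```

>>> carry_out:
  travel:
    - [0.2, 0.62, 0.2]
    - [0.2, 0.62, 0.2]
    - [0.2, 0.62, 0.2]
    - [0.2, 0.62, 0.2]
    - [0.2, 0.62, 0.2]
  delta_rot:
    - [0, 0, -7.17]
    - [0, 0, -7.17]
    - [0, 0, -7.17]
    - [0, 0, -7.17]
    - [0, 0, -7.17]
  hand: [-1, -1, -1, -1, -1]

```text
clock: 1.82
ee_pos: [0.5588, 0.0592, 0.1507]
tcp_rot: [[-0.981, 0.196, -0.002], [0.196, 0.981, -0.0], [0.001, -0.0, -1.0]]
contact_force: [0.2, -0.0, -0.6]
finger_gap: 0.003
```

```bash
python3 go.py 0.5595 0.061 0.078 175.9
```

```text
t 1.82 p [0.5588 0.0592 0.1507] f [ 0.2 -0.  -0.6] gap 0.003
travel [-0.018  0.075  2.909] rot [-0.   -0.01 -1.2 ]
```

>>> carry_out:
  travel:
    - [0, 0.06, 0.8]
    - [0, 0.06, 1.6]
    - [0, 0.06, 2.3]
    - [0, 0.06, 2.8]
    - [0, 0.06, 2.8]
  delta_rot:
    - [0, 0, -1.2]
    - [0, 0, -1.2]
    - [0, 0, -1.2]
    - [0, 0, -1.2]
    - [0, 0, -1.2]
  hand: [-1, -1, -1, -1, -1]

```text
clock: 2.23
ee_pos: [0.5565, 0.0604, 0.0775]
tcp_rot: [[-0.997, 0.078, -0.007], [0.078, 0.997, 0.0], [0.007, -0.0, -1.0]]
contact_force: [0.3, 0.3, -0.1]
finger_gap: 0.001
```

```bash
python3 go.py 0.5595 0.061 0.073 175.9; python3 - <<'E'
from h import *
from station import *
s=state();d=get_image("wrist");np.savez("w1.npz",**d,pos=s["ee_pos"],rot=s["tcp_rot"]);cv2.imwrite("pics/w1.png",d["img"])
E
```

```text
t 2.23 p [0.5565 0.0604 0.0775] f [ 0.3  0.3 -0.1] gap 0.001
travel [-0.119  0.035  0.177] rot [-0.   -0.07 -0.06]
```

View pics/w1.png

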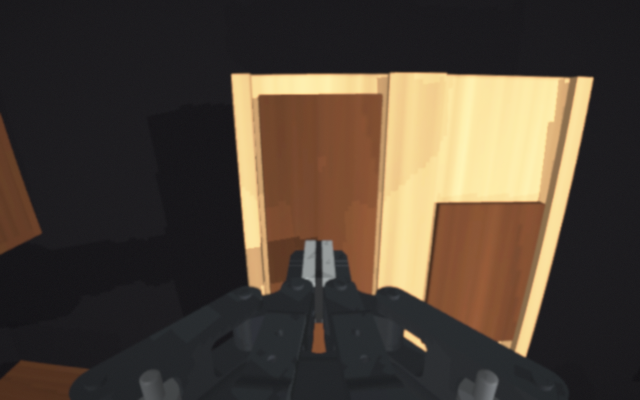

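The wrist view has the robot side at the top. The lid spans columns 260–382, its front end is at row 95, the riser's front edge is at row 73, and the shut fingertips at (318,245) are over the lid's middle. Pressing down now.

>>> carry_out:
  travel:
    - [0, 0.03, 0.1]
    - [0, 0.03, 0.15]
    - [0, 0.03, 0.2]
    - [0, 0.03, 0.22]
    - [0, 0.03, 0.22]
  delta_rot:
    - [0, 0, 0]
    - [0, 0, 0]
    - [0, 0, 0]
    - [0, 0, 0]
    - [0, 0, 0]
  hand: [-1, -1, -1, -1, -1]

```text
clock: 2.7
ee_pos: [0.5599, 0.0611, 0.0767]
tcp_rot: [[-0.997, 0.078, 0.001], [0.078, 0.997, -0.0], [-0.001, 0.0, -1.0]]
contact_force: [-0.1, 0.1, 0.5]
finger_gap: -0.001
```

>>> carry_out:
  travel:
    - [0, 0, 0.04]
    - [0, 0, 0.08]
    - [0, 0, 0.1]
    - [0, 0, 0.1]
  delta_rot:
    - [0, 0, 0]
    - [0, 0, 0]
    - [0, 0, 0]
    - [0, 0, 0]
  hand: [-1, -1, -1, -1]

```text
clock: 3.03
ee_pos: [0.5594, 0.0611, 0.0734]
tcp_rot: [[-0.997, 0.078, -0.0], [0.078, 0.997, 0.0], [0.0, -0.0, -1.0]]
contact_force: [0.4, 0.1, -0.5]
finger_gap: 0.002
```

>>> carry_out:
  travel:
    - [0, 0, 0.02]
    - [0, 0, 0.05]
    - [0, 0, 0.05]
  delta_rot:
    - [0, 0, 0]
    - [0, 0, 0]
    - [0, 0, 0]
  hand: [-1, -1, -1]

```text
clock: 3.28
ee_pos: [0.5595, 0.0611, 0.0731]
tcp_rot: [[-0.997, 0.078, 0.0], [0.078, 0.997, -0.0], [-0.0, -0.0, -1.0]]
contact_force: [-1.5, -0.2, 3.5]
finger_gap: 0.002
```

>>> carry_out:
  travel:
    - [0, 0, 0.03]
    - [0, 0, 0.06]
    - [0, 0, 0.06]
  delta_rot:
    - [0, 0, 0]
    - [0, 0, 0]
    - [0, 0, 0]
  hand: [-1, -1, -1]

```text
clock: 3.53
ee_pos: [0.5595, 0.0611, 0.073]
tcp_rot: [[-0.997, 0.078, 0.001], [0.078, 0.997, -0.0], [-0.001, -0.0, -1.0]]
contact_force: [-5.0, -1.3, 10.2]
finger_gap: -0.0
```

>>> carry_out:
  travel:
    - [0.1, 0, 0]
    - [0.25, 0, 0]
    - [0.4, 0, 0]
    - [0.55, 0, 0]
    - [0.7, 0, 0]
  delta_rot:
    - [0, 0, 0]
    - [0, 0, 0]
    - [0, 0, 0]
    - [0, 0, 0]
    - [0, 0, 0]
  hand: [-1, -1, -1, -1, -1]

```text
clock: 3.95
ee_pos: [0.5451, 0.0623, 0.0731]
tcp_rot: [[-0.997, 0.078, 0.008], [0.078, 0.997, -0.0], [-0.008, 0.0, -1.0]]
contact_force: [3.6, -0.9, 4.6]
finger_gap: 0.001
```

```bash
python3 - <<'E'
from h import *
from station import *
for n in ["top"]:
    d=get_image(n);q=blobs(d["img"],(160,95,250,230),(0,60,30),(25,255,125),100)
    for c in q: print(cv2.minAreaRect(plane(d,c[:,0,:],0.065)[:,:2].astype(np.float32)*1000),cv2.contourArea(c))
s=state();d=get_image("wrist");cv2.imwrite("pics/w2.png",d["img"])
E
```

```text
((567.305908203125, 150.48609924316406), (60.658851623535156, 61.61490249633789), 85.79187774658203) 307.5
((596.373046875, 49.216487884521484), (41.62816619873047, 29.133323669433594), 78.62223815917969) 107.0
((540.9310302734375, 37.271141052246094), (106.09915924072266, 225.479248046875), 60.72873306274414) 1309.0
```

View pics/w2.png

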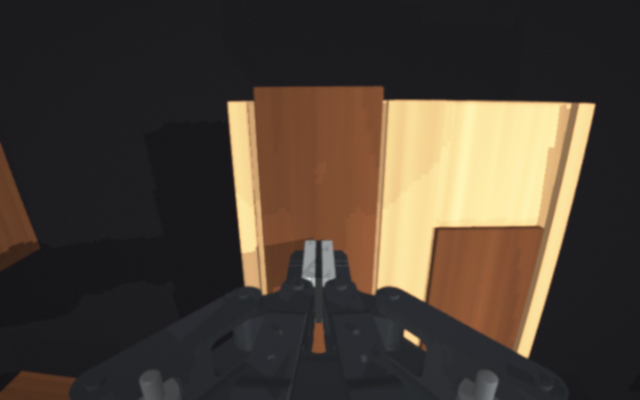

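The drag works: the lid's front end (row 87) is now past the riser's edge (row 101), and the lid keeps its place under the fingers. Continuing the slide.

>>> carry_out:
  travel:
    - [0.15, 0, 0.02]
    - [0.3, 0, 0.02]
    - [0.45, 0, 0.02]
    - [0.6, 0, 0.02]
    - [0.75, 0, 0.02]
  delta_rot:
    - [0, 0, 0]
    - [0, 0, 0]
    - [0, 0, 0]
    - [0, 0, 0]
    - [0, 0, 0]
  hand: [-1, -1, -1, -1, -1]

```text
clock: 4.47
ee_pos: [0.5271, 0.0637, 0.0731]
tcp_rot: [[-0.997, 0.078, 0.009], [0.078, 0.997, -0.0], [-0.009, 0.0, -1.0]]
contact_force: [4.0, -0.1, 5.6]
finger_gap: -0.001
```

>>> carry_out:
  travel:
    - [0.15, 0, 0]
    - [0.3, 0, 0]
    - [0.45, 0, 0]
    - [0.6, 0, 0]
    - [0.6, 0, 0]
  delta_rot:
    - [0, 0, 0]
    - [0, 0, 0]
    - [0, 0, 0]
    - [0, 0, 0]
    - [0, 0, 0]
  hand: [-1, -1, -1, -1, -1]

```text
clock: 4.88
ee_pos: [0.5114, 0.065, 0.0731]
tcp_rot: [[-0.997, 0.078, 0.008], [0.078, 0.997, -0.0], [-0.008, 0.0, -1.0]]
contact_force: [3.3, -0.7, 8.0]
finger_gap: -0.001
```

```bash
python3 - <<'E'
from h import *
from station import *
s=state();print(s["ee_pos"],s["contact_force"]);d=get_image("wrist");E=ext(d,s);np.savez("w3.npz",**d,pos=s["ee_pos"],rot=s["tcp_rot"]);cv2.imwrite("pics/w3.png",d["img"])
print("fingertip px",proj(d,[s["ee_pos"]+s["tcp_rot"]@np.array([0,0,.008])],E))
for c in blobs(d["img"],(200,20,620,240),(0,60,25),(25,255,135),500):
    b=cv2.boundingRect(c);print(b)
E
```

```text
[0.51141979 0.06499332 0.07305375] [ 3.30653703 -0.71989968  8.03734158]
fingertip px [[318.96771839 254.43507109]]
(232, 85, 349, 155)
```

View pics/w3.png

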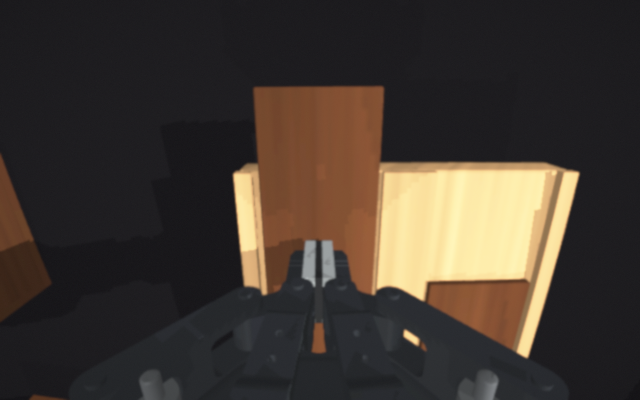

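```bash
python3 - <<'E'
from h import *
d=dict(np.load("w3.npz"));s=dict(ee_pos=d["pos"],tcp_rot=d["rot"]);E=ext(d,s)
print(plane(d,[[254.5,87.5],[383,86.5],[260,240],[379,240],[385,167],[555,166],[237,170]],.065,E).round(4))
E
python3 go.py 0.511 0.065 0.12 175.9
```

```text
[[0.4275 0.0431 0.065 ]
 [0.4315 0.0993 0.065 ]
 [0.5009 0.0355 0.065 ]
 [0.5057 0.0963 0.065 ]
 [0.4677 0.0997 0.065 ]
 [0.4733 0.1836 0.065 ]
 [0.4637 0.0296 0.065 ]]
t 4.93 p [0.5114 0.065  0.073 ] f [ 3.  -0.2  8. ] gap -0.004
travel [ 2.000e-03  1.000e-03 -1.879e+00] rot [ 0.    0.07 -0.06]
```

>>> carry_out:
  travel:
    - [0.1, 0, 0]
    - [0.2, 0, 0]
    - [0.2, 0, 0]
    - [0.2, 0, -0.3]
    - [0.2, 0, -1.3]
  delta_rot:
    - [0, 0, 0]
    - [0, 0, 0]
    - [0, 0, 0]
    - [0, 0, 0]
    - [0, 0, 0]
  hand: [-1, -1, -1, -1, -1]

```text
clock: 5.35
ee_pos: [0.499, 0.0655, 0.0986]
tcp_rot: [[-0.997, 0.078, -0.011], [0.078, 0.997, 0.0], [0.011, -0.001, -1.0]]
contact_force: [-0.5, -0.6, -0.9]
finger_gap: 0.001
```

```bash
python3 go.py 0.445 0.070 0.14 175.9
```

```text
t 5.35 p [0.499  0.0655 0.0986] f [-0.5 -0.6 -0.9] gap 0.001
travel [ 2.186  0.009 -1.634] rot [-0.01 -0.1  -0.06]
```

>>> carry_out:
  travel:
    - [0, 0, -1.0]
    - [0.6, 0, -1.6]
    - [1.4, 0, -1.6]
    - [2.0, 0, -1.6]
    - [2.0, 0, -1.6]
  delta_rot:
    - [0, 0, 0]
    - [0, 0, 0]
    - [0, 0, 0]
    - [0, 0, 0]
    - [0, 0, 0]
  hand: [-1, 1, 1, 1, 1]

```text
clock: 5.77
ee_pos: [0.4502, 0.0698, 0.1423]
tcp_rot: [[-0.997, 0.077, -0.004], [0.077, 0.997, 0.0], [0.004, -0.0, -1.0]]
contact_force: [-0.3, 0.3, 0.1]
finger_gap: 0.566
```

>>> carry_out:
  travel:
    - [0, 0, 0]
    - [0, 0, 0]
    - [0, 0, 0]
  delta_rot:
    - [0, 0, 0]
    - [0, 0, 0]
    - [0, 0, 0]
  hand: [1, 1, 1]

```text
clock: 6.02
ee_pos: [0.4537, 0.0693, 0.1422]
tcp_rot: [[-0.997, 0.078, -0.001], [0.078, 0.997, -0.0], [0.001, -0.0, -1.0]]
contact_force: [0.0, 0.0, 0.4]
finger_gap: 0.975
```

```bash
python3 - <<'E'
from h import *
from station import *
s=state();print(s["clock"],s["ee_pos"],s["finger_gap"]);d=get_image("wrist");E=ext(d,s);np.savez("w4.npz",**d,pos=s["ee_pos"],rot=s["tcp_rot"]);cv2.imwrite("pics/w4.png",d["img"])
E
```

```text
6.0167 [0.4537495  0.06929501 0.14224631] 0.9754564559049517
```

View pics/w4.png

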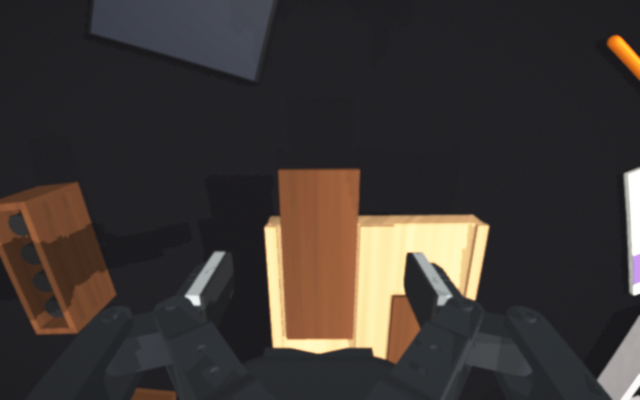

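The whole lid is visible, lying flat with corners at about (278,170), (359,169), (355,338) and (286,338). Its end is well past the riser's front edge, which is at row 217.

```bash
python3 - <<'E'
from h import *
d=dict(np.load("w4.npz"));s=dict(ee_pos=d["pos"],tcp_rot=d["rot"]);E=ext(d,s)
d3=dict(np.load("w3.npz"));E3=ext(d3,dict(ee_pos=d3["pos"],tcp_rot=d3["rot"]))
c=max(blobs(d["img"],(265,150,372,348),(0,60,25),(25,255,135),500),key=cv2.contourArea)
print(cv2.minAreaRect(c))
P=plane(d,c[:,0,:]+0.5,.065,E)[:,:2].astype(np.float32)*1000;print("lid",cv2.minAreaRect(P))
print(plane(d,[[278,169.5],[360,169],[355.5,338],[286,338],[360,216],[475,215]],.065,E).round(4))
print("riser corners 2-view",tri(rays(d3,[[577,172],[548,163]],E3),rays(d,[[488,224],[473,215]],E)).round(4))
E
python3 go.py 0.442 0.0705 0.052 175.9
```

```text
((315.4435729980469, 192.40155029296875), (55.43312072753906, 106.56459045410156), 84.61068725585938)
lid ((441.8941345214844, 67.70140075683594), (42.00434494018555, 79.30238342285156), 1.3511701822280884)
[[0.4221 0.0429 0.065 ]
 [0.4262 0.1006 0.065 ]
 [0.5743 0.0917 0.065 ]
 [0.5696 0.032  0.065 ]
 [0.4617 0.0993 0.065 ]
 [0.4678 0.1857 0.065 ]]
riser corners 2-view [[0.4779 0.1987 0.0616]
 [0.4765 0.1947 0.0452]]
t 6.07 p [0.4539 0.0693 0.1423] f [-0.3 -0.1  0. ] gap 1.004
travel [0.474 0.012 3.614] rot [-0.   -0.01 -0.06]
```

>>> carry_out:
  travel:
    - [0.3, 0.04, 0.8]
    - [0.47, 0.04, 1.7]
    - [0.47, 0.04, 2.5]
    - [0.47, 0.04, 3.2]
    - [0.47, 0.04, 3.6]
  delta_rot:
    - [0, 0, 0]
    - [0, 0, 0]
    - [0, 0, 0]
    - [0, 0, 0]
    - [0, 0, 0]
  hand: [1, 1, 1, 1, 1]

```text
clock: 6.48
ee_pos: [0.4406, 0.0712, 0.0502]
tcp_rot: [[-0.997, 0.078, -0.004], [0.078, 0.997, -0.0], [0.004, -0.0, -1.0]]
contact_force: [0.1, 0.9, 0.3]
finger_gap: 1.001
```

>>> carry_out:
  travel:
    - [0, 0, 0]
    - [0, 0, 0]
    - [0, 0, 0]
  delta_rot:
    - [0, 0, 0]
    - [0, 0, 0]
    - [0, 0, 0]
  hand: [0.6, 0.5, 0.5]
  force: 25

```text
clock: 6.73
ee_pos: [0.443, 0.0712, 0.0539]
tcp_rot: [[-0.997, 0.078, 0.002], [0.078, 0.997, 0.0], [-0.002, 0.0, -1.0]]
contact_force: [-0.2, 0.4, 0.0]
finger_gap: 0.751
```

```bash
python3 go.py 0.443 0.0706 0.052 176.1;python3 - <<'E'
from h import *
from station import *
s=state();d=get_image("wrist");cv2.imwrite("pics/w5.png",d["img"]);E=ext(d,s);d2=get_image("scene");cv2.imwrite("pics/s5.png",np.vstack([d["img"][100:],cv2.resize(d2["img"][120:230,330:480],(640,469))[170:]]))
E
```

```text
t 6.73 p [0.443  0.0712 0.0539] f [-0.2  0.4  0. ] gap 0.751
travel [-0.002 -0.026  0.076] rot [ 0.    0.02 -0.1 ]
```

View pics/s5.png

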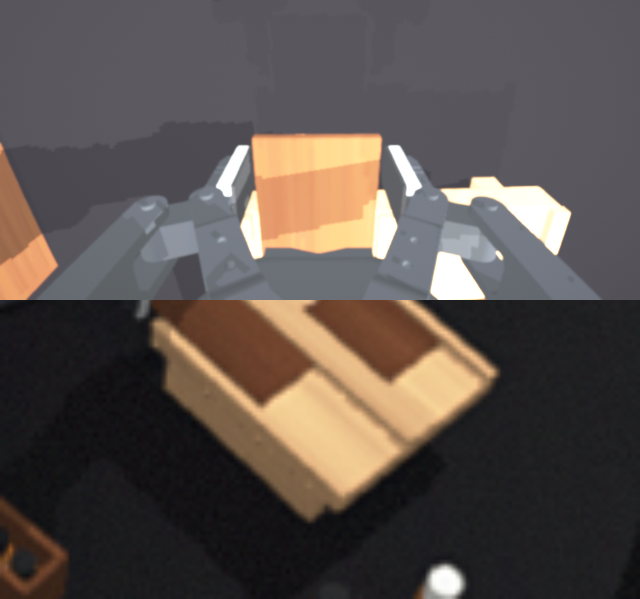

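The fingers stand on either side of the lid's jutting end (columns 252–381), with pads in front of the riser. Closing.

>>> carry_out:
  travel:
    - [0, 0, 0.08]
    - [0, 0, 0.08]
    - [0, 0, 0.08]
    - [0, 0, 0.08]
    - [0, 0, 0.08]
  delta_rot:
    - [0, 0, -0.1]
    - [0, 0, -0.1]
    - [0, 0, -0.1]
    - [0, 0, -0.1]
    - [0, 0, -0.1]
  hand: [0.4, 0.2, 0.2, 0.2, 0.2]
  force: 50

```text
clock: 7.25
ee_pos: [0.4432, 0.0712, 0.0521]
tcp_rot: [[-0.998, 0.068, 0.003], [0.068, 0.998, -0.0], [-0.003, 0.0, -1.0]]
contact_force: [0.7, -0.5, 5.8]
finger_gap: 0.664
```

>>> carry_out:
  travel:
    - [0, 0, 0]
    - [0, 0, 0]
    - [0, 0, -0.2]
    - [0, 0, -0.5]
    - [0, 0, -0.8]
  delta_rot:
    - [0, 0, 0]
    - [0, 0, 0]
    - [0, 0, 0]
    - [0, 0, 0]
    - [0, 0, 0]
  hand: [0.2, 0.2, 0.2, 0.2, 0.2]

```text
clock: 7.67
ee_pos: [0.4408, 0.0713, 0.0704]
tcp_rot: [[-0.998, 0.068, -0.003], [0.068, 0.998, 0.0], [0.003, -0.0, -1.0]]
contact_force: [0.5, 0.9, -0.4]
finger_gap: 0.661
```

>>> carry_out:
  travel:
    - [0, 0, -0.4]
    - [0, 0, -1.0]
    - [0, 0, -1.6]
    - [0, 0, -2.0]
    - [0, 0, -2.0]
  delta_rot:
    - [0, 0, 0]
    - [0, 0, 0]
    - [0, 0, 0]
    - [0, 0, 0]
    - [0, 0, 0]
  hand: [0.2, 0.2, 0.2, 0.2, 0.2]

```text
clock: 8.08
ee_pos: [0.4439, 0.0713, 0.124]
tcp_rot: [[-0.998, 0.068, 0.005], [0.068, 0.998, 0.0], [-0.005, 0.0, -1.0]]
contact_force: [1.1, -0.5, 0.1]
finger_gap: 0.664
```

```bash
python3 go.py 0.443 0.0706 0.15 176.1;python3 - <<'E'
from h import *
from station import *
s=state();d=get_image("wrist");cv2.imwrite("pics/w6.png",d["img"]);np.savez("w6.npz",**d,pos=s["ee_pos"],rot=s["tcp_rot"]);d2=get_image("scene");cv2.imwrite("pics/s6.png",np.vstack([d["img"][100:],cv2.resize(d2["img"][110:220,320:480],(640,440))[140:]]))
E
```

```text
t 8.08 p [0.4439 0.0713 0.124 ] f [ 1.1 -0.5  0.1] gap 0.664
travel [ 0.029 -0.031 -1.039] rot [0.   0.05 0.  ]
```

View pics/s6.png

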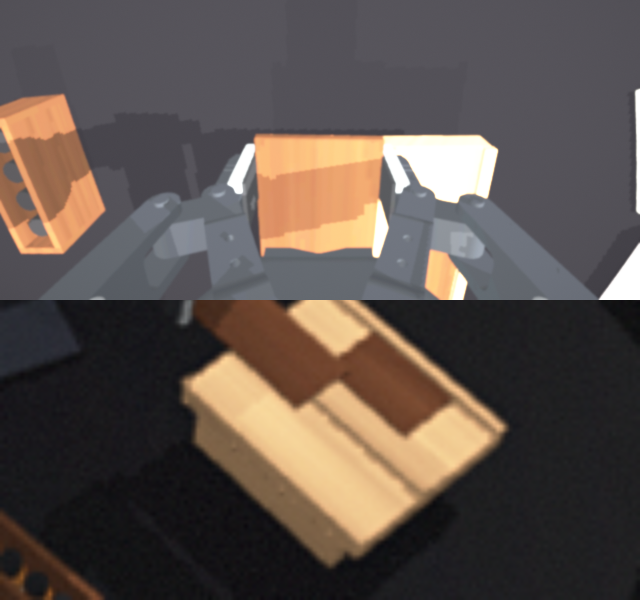

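The lid has left the riser and is held level. The short plate is untouched. Next I move to the right for a close look at the caddy from beside it.

>>> carry_out:
  travel:
    - [0, -0.3, -0.8]
    - [0, -1.2, -1.6]
    - [0, -2.4, -1.8]
    - [0, -3.6, -1.8]
    - [0, -4.6, -1.8]
  delta_rot:
    - [0, 0, 0]
    - [0, 0, 0]
    - [0, 0, 0]
    - [0, 0, 0]
    - [0, 0, 0]
  hand: [0.2, 0.2, 0.2, 0.2, 0.2]

```text
clock: 8.6
ee_pos: [0.4337, -0.0449, 0.1654]
tcp_rot: [[-0.998, 0.067, -0.001], [0.067, 0.998, -0.0], [0.0, -0.0, -1.0]]
contact_force: [1.0, 0.4, -0.4]
finger_gap: 0.661
```

>>> carry_out:
  travel:
    - [0, 0, 0]
    - [0, 0, 0]
    - [0, 0, 0]
  delta_rot:
    - [0, 0, 0]
    - [0, 0, 0]
    - [0, 0, 0]
  hand: [0.2, 0.2, 0.2]

```text
clock: 8.85
ee_pos: [0.4335, -0.043, 0.1648]
tcp_rot: [[-0.998, 0.068, -0.002], [0.068, 0.998, 0.001], [0.002, 0.001, -1.0]]
contact_force: [0.7, -0.0, -0.9]
finger_gap: 0.662
```

```bash
python3 go.py 0.44 -0.183 0.15 181.1;python3 - <<'E'
from h import *
from station import *
s=state();d=get_image("wrist");cv2.imwrite("pics/w7.png",d["img"]);np.savez("w7.npz",**d,pos=s["ee_pos"],rot=s["tcp_rot"])
for n in("scene","top"):
    e=get_image(n);np.savez(n+"7.npz",**e);cv2.imwrite(f"pics/{n}7.png",e["img"])
E
```

```text
t 8.85 p [ 0.4335 -0.043   0.1648] f [ 0.7 -0.  -0.9] gap 0.662
travel [-0.641 -5.57   0.584] rot [ 0.01 -0.02 -0.83]
```

View pics/w7.png

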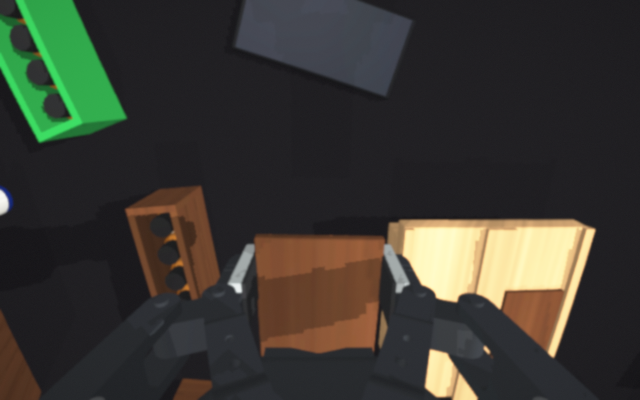

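The near rim corners of the caddy are at (127,210) and (177,206). The lid sits square in the jaws, with its front edge at row 235, columns 255–384.

```bash
python3 - <<'E'
from h import *
d=dict(np.load("w7.npz"));s=dict(ee_pos=d["pos"],tcp_rot=d["rot"]);E=ext(d,s)
T=dict(np.load("top7.npz"));T0=dict(np.load("top0.npz"))
g=cv2.cvtColor(d["img"],cv2.COLOR_BGR2GRAY);c=cv2.cornerSubPix(g,np.float32([[127,210],[177,206]]).reshape(-1,1,2),(4,4),(-1,-1),(3,30,.01))[:,0];print(c)
P=plane(d,c,.06,E);print("near rim corners",P.round(4))
# expected from top estimate
def rim(cx,cy,a,z=.06):
    u=np.array([np.cos(a),np.sin(a)]);v=np.array([-u[1],u[0]]);return np.array([[*(np.array([cx,cy])+i*.064*u+j*.022*v),z] for i,j in((-1,-1),(-1,1),(1,1),(1,-1))])
X=rim(.4949,-.1836,np.radians(1.1));print(X.round(4));print(proj(d,X,E).round(1))
top=proj(T0,X).round(1);print("top px",top.tolist())
g0=cv2.cvtColor(T0["img"],cv2.COLOR_BGR2GRAY);ct=cv2.cornerSubPix(g0,np.float32(top).reshape(-1,1,2),(3,3),(-1,-1),(3,30,.01))[:,0];print(ct,plane(T0,ct,.06).round(4))
print("tri near",tri(rays(d,c,E),rays(T0,ct[:2])).round(4))
# lid in hand: tool coords
z=s["ee_pos"][2]+.011+.0025
L=plane(d,[[254.5,235],[385,236.5],[261.5,350],[379,350]],z,E);print("lid in tool",((L-s["ee_pos"])@s["tcp_rot"]).round(4))
E
```

```text
[[124.61596 208.6751 ]
 [173.5784  204.26486]]
near rim corners [[ 0.4322 -0.2078  0.06  ]
 [ 0.4312 -0.1642  0.06  ]]
[[ 0.4313 -0.2068  0.06  ]
 [ 0.4305 -0.1628  0.06  ]
 [ 0.5585 -0.1604  0.06  ]
 [ 0.5593 -0.2044  0.06  ]]
[[125.5 207.6]
 [175.  203.4]
 [206.2 328.1]
 [162.8 330.2]]
top px [[333.7, 201.3], [315.3, 201.1], [315.7, 149.2], [333.7, 149.5]]
[[333.66605 201.24677]
 [315.3019  201.32916]
 [316.4198  149.29759]
 [333.7829  149.53424]] [[ 0.4314 -0.2067  0.06  ]
 [ 0.4299 -0.1629  0.06  ]
 [ 0.5583 -0.1621  0.06  ]
 [ 0.5592 -0.2045  0.06  ]]
tri near [[ 0.4314 -0.2065  0.0619]
 [ 0.4298 -0.1627  0.063 ]]
lid in tool [[ 0.0209 -0.0279 -0.0135]
 [ 0.0202  0.0285 -0.0134]
 [-0.0424 -0.0288 -0.0136]
 [-0.0424  0.0301 -0.0136]]
```

>>> carry_out:
  travel:
    - [-0.2, -1.3, 0]
    - [-0.4, -2.8, 0]
    - [-0.7, -4.3, 0]
    - [-0.7, -5.6, 0]
    - [-0.7, -5.6, 0.5]
  delta_rot:
    - [0, 0, -0.3]
    - [0, 0, -0.6]
    - [0, 0, -0.83]
    - [0, 0, -0.83]
    - [0, 0, -0.83]
  hand: [0.2, 0.2, 0.2, 0.2, 0.2]

```text
clock: 9.42
ee_pos: [0.444, -0.1896, 0.1554]
tcp_rot: [[-1.0, -0.015, 0.005], [-0.015, 1.0, -0.006], [-0.004, -0.006, -1.0]]
contact_force: [0.6, 0.1, 0.4]
finger_gap: 0.657
```

>>> carry_out:
  travel:
    - [0, 0, 0.6]
    - [0, 0, 1.2]
    - [0, 0, 1.8]
    - [0, 0, 1.8]
    - [0, 0, 1.8]
  delta_rot:
    - [0, 0, 0]
    - [0, 0, 0]
    - [0, 0, 0]
    - [0, 0, 0]
    - [0, 0, 0]
  hand: [0.2, 0.2, 0.2, 0.2, 0.2]

```text
clock: 9.83
ee_pos: [0.4414, -0.1828, 0.1071]
tcp_rot: [[-1.0, -0.021, -0.003], [-0.021, 1.0, 0.002], [0.003, 0.002, -1.0]]
contact_force: [-0.1, 0.4, -1.2]
finger_gap: 0.662
```

```bash
python3 go.py 0.4405 -0.1848 0.060 181.1
```

```text
t 9.83 p [ 0.4414 -0.1828  0.1071] f [-0.1  0.4 -1.2] gap 0.662
travel [ 0.033 -0.082  1.885] rot [ 0.02 -0.02  0.01]
```

>>> carry_out:
  travel:
    - [0.03, -0.08, 0.5]
    - [0.03, -0.08, 1.0]
    - [0.03, -0.08, 1.4]
    - [0.03, -0.08, 1.7]
    - [0.03, -0.08, 1.7]
  delta_rot:
    - [0, 0, 0]
    - [0, 0, 0]
    - [0, 0, 0]
    - [0, 0, 0]
    - [0, 0, 0]
  hand: [0.2, 0.2, 0.2, 0.2, 0.2]

```text
clock: 10.25
ee_pos: [0.4407, -0.1855, 0.0645]
tcp_rot: [[-1.0, -0.02, -0.002], [-0.02, 1.0, 0.001], [0.002, 0.001, -1.0]]
contact_force: [-0.1, 0.4, -1.1]
finger_gap: 0.663
```

>>> carry_out:
  travel:
    - [0, 0, 0]
    - [0, 0, 0]
    - [0, 0, 0]
  delta_rot:
    - [0, 0, 0]
    - [0, 0, 0]
    - [0, 0, 0]
  hand: [0.2, 0.2, 0.2]

```text
clock: 10.5
ee_pos: [0.4421, -0.1866, 0.0667]
tcp_rot: [[-1.0, -0.019, 0.001], [-0.019, 1.0, -0.001], [-0.001, -0.001, -1.0]]
contact_force: [-0.4, 0.0, -0.1]
finger_gap: 0.662
```

```bash
python3 go.py 0.4405 -0.1848 0.0525 181.1; python3 - <<'E'
from h import *
from station import *
s=state();d=get_image("wrist");np.savez("w8.npz",**d,pos=s["ee_pos"],rot=s["tcp_rot"])
e=get_image("scene");np.savez("scene8.npz",**e);t=get_image("top")
cv2.imwrite("pics/s8.png",np.vstack([np.hstack([d["img"][170:370,160:480],cv2.resize(t["img"][135:215,270:398],(320,200))]),cv2.resize(e["img"][175:250,260:400],(640,343))]))
E
```

```text
t 10.5 p [ 0.4421 -0.1866  0.0667] f [-0.4  0.  -0.1] gap 0.662
travel [0.063 0.075 0.57 ] rot [-0.01  0.01  0.  ]
```

View pics/s8.png

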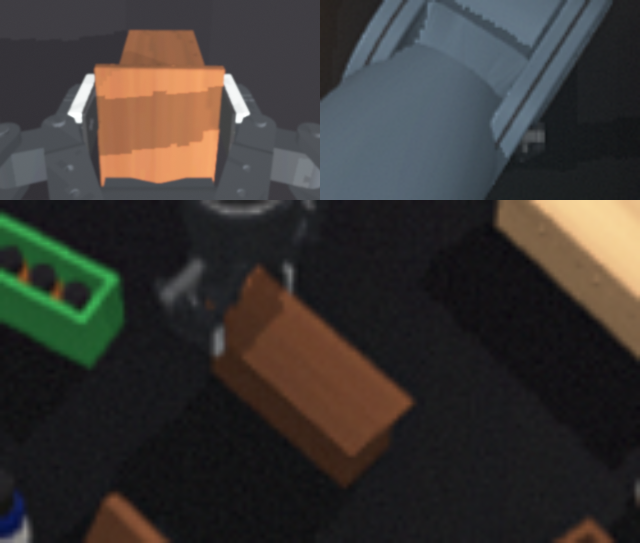

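The lid hovers over the caddy, in line with it and level. In the wrist crop the caddy's front wall (centre column ~161) lies centred under the lid (centre ~160). I correct 1.5–2 mm sideways, then creep down.

>>> carry_out:
  travel:
    - [0.06, 0.075, 0.1]
    - [0.06, 0.075, 0.25]
    - [0.06, 0.075, 0.4]
    - [0.06, 0.075, 0.45]
    - [0.06, 0.075, 0.45]
  delta_rot:
    - [0, 0, 0]
    - [0, 0, 0]
    - [0, 0, 0]
    - [0, 0, 0]
    - [0, 0, 0]
  hand: [0.2, 0.2, 0.2, 0.2, 0.2]

```text
clock: 11.07
ee_pos: [0.4393, -0.1841, 0.0537]
tcp_rot: [[-1.0, -0.019, -0.001], [-0.019, 1.0, 0.001], [0.001, 0.001, -1.0]]
contact_force: [-0.2, 0.1, -0.3]
finger_gap: 0.661
```

>>> carry_out:
  travel:
    - [0, 0, 0]
    - [0, 0, 0.03]
    - [0, 0, 0.03]
  delta_rot:
    - [0, 0, 0]
    - [0, 0, 0]
    - [0, 0, 0]
  hand: [0.2, 0.2, 0.2]

```text
clock: 11.32
ee_pos: [0.44, -0.1845, 0.0538]
tcp_rot: [[-1.0, -0.019, 0.0], [-0.019, 1.0, -0.0], [-0.0, -0.0, -1.0]]
contact_force: [-1.0, -0.3, -0.4]
finger_gap: 0.662
```

```bash
python3 go.py 0.4405 -0.1848 0.0521 181.1
```

```text
t 11.32 p [ 0.44   -0.1845  0.0538] f [-1.  -0.3 -0.4] gap 0.662
travel [-0.021 -0.011  0.069] rot [-0.  0.  0.]
```

>>> carry_out:
  travel:
    - [-0.02, -0.01, 0.03]
    - [-0.02, -0.01, 0.05]
    - [-0.02, -0.01, 0.05]
  delta_rot:
    - [0, 0, 0]
    - [0, 0, 0]
    - [0, 0, 0]
  hand: [0.2, 0.2, 0.2]

```text
clock: 11.57
ee_pos: [0.4407, -0.1849, 0.0527]
tcp_rot: [[-1.0, -0.019, 0.0], [-0.019, 1.0, -0.0], [-0.0, -0.0, -1.0]]
contact_force: [0.4, 0.3, -0.4]
finger_gap: 0.663
```

>>> carry_out:
  travel:
    - [0, 0, 0.03]
    - [0, 0, 0.03]
    - [0, 0, 0.03]
  delta_rot:
    - [0, 0, 0]
    - [0, 0, 0]
    - [0, 0, 0]
  hand: [0.2, 0.2, 0.2]

```text
clock: 11.82
ee_pos: [0.4407, -0.1849, 0.0526]
tcp_rot: [[-1.0, -0.019, 0.001], [-0.019, 1.0, -0.0], [-0.001, -0.0, -1.0]]
contact_force: [-2.1, -0.7, 4.4]
finger_gap: 0.659
```

Contact at 4.4 N. Releasing.

>>> carry_out:
  travel:
    - [0, 0, 0]
    - [0, 0, 0]
    - [0, 0, 0]
    - [0, 0, 0]
    - [0, 0, 0]
  delta_rot:
    - [0, 0, 0]
    - [0, 0, 0]
    - [0, 0, 0]
    - [0, 0, 0]
    - [0, 0, 0]
  hand: [0.4, 0.5, 0.7, 0.9, 0.9]

```text
clock: 12.23
ee_pos: [0.4403, -0.1847, 0.0515]
tcp_rot: [[-1.0, -0.019, -0.0], [-0.019, 1.0, 0.0], [0.0, 0.0, -1.0]]
contact_force: [-0.1, -0.1, 0.5]
finger_gap: 0.947
```

>>> carry_out:
  travel:
    - [0, 0, -0.3]
    - [0, 0, -0.9]
    - [0, 0, -2]
    - [0, 0, -3.2]
    - [0, 0, -4.4]
  delta_rot:
    - [0, 0, 0]
    - [0, 0, 0]
    - [0, 0, 0]
    - [0, 0, 0]
    - [0, 0, 0]
  hand: [0.9, 0.9, 0.9, 0.9, 0.9]

```text
clock: 12.65
ee_pos: [0.4399, -0.1845, 0.163]
tcp_rot: [[-1.0, -0.019, -0.001], [-0.019, 1.0, 0.0], [0.001, 0.0, -1.0]]
contact_force: [0.5, -0.4, 0.0]
finger_gap: 0.948
```

>>> carry_out:
  travel:
    - [0, 0, 0]
    - [0, 0, 0]
    - [0, 0, 0]
  delta_rot:
    - [0, 0, 0]
    - [0, 0, 0]
    - [0, 0, 0]
  hand: [0.9, 0.9, 0.9]

```text
clock: 12.9
ee_pos: [0.4404, -0.1848, 0.1619]
tcp_rot: [[-1.0, -0.019, 0.0], [-0.019, 1.0, -0.0], [-0.0, -0.0, -1.0]]
contact_force: [-0.1, 0.6, 0.5]
finger_gap: 0.952
```

```bash
python3 - <<'E'
from h import *
from station import *
s=state();print(s["ee_pos"],s["contact_force"]);d=get_image("wrist");np.savez("w9.npz",**d,pos=s["ee_pos"],rot=s["tcp_rot"]);E=ext(d,s);e=get_image("scene")
cv2.imwrite("pics/s9.png",np.vstack([d["img"][100:],cv2.resize(e["img"][175:250,260:400],(640,300))]))
for c in blobs(d["img"],(240,120,400,400),(0,60,25),(25,255,255),500):
    print(cv2.boundingRect(c));print(cv2.minAreaRect(plane(d,c[:,0,:]+.5,.065,E)[:,:2].astype(np.float32)*1000))
q=max(blobs(e["img"],(290,180,360,245),(0,60,25),(25,255,255)),key=cv2.contourArea);print("scene",cv2.minAreaRect(plane(e,q[:,0,:],.065)[:,:2].astype(np.float32)*1000))
E
```

```text
[ 0.44043818 -0.18477832  0.16191734] [-0.11956246  0.61573769  0.45152945]
(281, 171, 76, 164)
((494.9768371582031, -184.86239624023438), (156.55206298828125, 60.229915618896484), 0.25631314516067505)
scene ((497.6778259277344, -193.33680725097656), (162.88755798339844, 79.13452911376953), 0.5717982649803162)
```

View pics/s9.png

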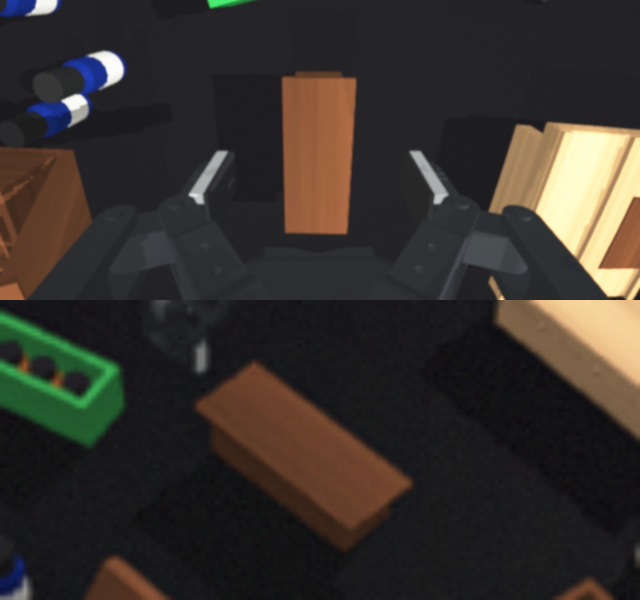

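The lid lies flat on the caddy, overhanging evenly with only a sliver of the front wall showing beneath it. One final numeric check of centre and angle before handing in.

```bash
python3 - <<'E'
from h import *
d=dict(np.load("w9.npz"));E=ext(d,dict(ee_pos=d["pos"],tcp_rot=d["rot"]))
c=np.float32([[282,177],[356,178],[348,334],[285,334]]);g=cv2.cvtColor(d["img"],cv2.COLOR_BGR2GRAY)
c=cv2.cornerSubPix(g,c.reshape(-1,1,2),(4,4),(-1,-1),(3,30,.01))[:,0];P=plane(d,c,.065,E)[:,:2];print(c.round(1).tolist(),P.round(4).tolist())
f,b=P[:2].mean(0),P[2:].mean(0);print("ctr",P.mean(0),"len",np.linalg.norm(b-f),"yaw",np.degrees(np.arctan2(*(b-f)[::-1])))
E
```

```text
[[281.79998779296875, 176.5], [355.3999938964844, 177.89999389648438], [346.20001220703125, 333.5], [284.79998779296875, 332.3999938964844]] [[0.4215, -0.2139], [0.4215, -0.1568], [0.5713, -0.1565], [0.5712, -0.2139]]
ctr [ 0.4963477  -0.18528033] len 0.1497265311991318 yaw 0.04356239864741504
```

```bash
python3 -c "
from station import *
print(sign_off(),state()['clock'])"
```

```text
the job is handed in; nothing more can be done
the job is handed in; nothing more can be done
```

The long plate is on the narrow brown caddy, closing it, and the job is handed in at about 13 s of the 58 s allowed.

- **Slide:** I pressed the lid with shut fingers at 5–10 N and dragged it along its groove. Its end stuck out about 38–40 mm past the riser's front edge, and it still lay flat.
- **Place:** I gripped the lid across its width at that end, lifted it clear and lowered it onto the caddy until I felt 4.4 N of contact at the expected height. I then let go and moved 11 cm straight up.

**Last checks (wrist camera):**

| | Lid | Caddy (measured earlier) |
|---|---|---|
| Centre (m) | (0.496, -0.185) | (0.495, -0.184) |
| Angle | 0.0° | about 1.1° |

- **Fit:** the centres agree to about 2 mm, and the 1° angle difference is about the accuracy of the measurement. Both pictures show the lid flat with an even overhang, and the gripper touches nothing.
- **Disagreement:** outline fits on the same last pictures came out too large (157 x 60 mm wrist, 163 x 79 mm scene). They include the caddy's walls, so I relied on the lid's corners instead.
- **Short plate:** it was still in its groove in every view, and I never touched it. I did not re-measure it at the end.

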